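# Take the short blank out from under the marking head

## Task

One of the four brass blanks lying side by side under the laser marking head was cut short. Slide the amber guard fully open, take the short blank out and lay it in the steel scrap tray, then slide the guard fully shut again. Leave the three full-length blanks lying as they are, and do not bump the marking head.

Things in the scene. Friction and masses are not known exactly. Their poses are not given: they have to be found in the camera images.
- marker: the marking station, fixed; origin at table height, x away from the robot into the machine, y left along the guard's track, z up. In mm in this frame: bed top z = 30; track along y at x = -110, 20 wide, top at z = 36; blanks near x = -50, 52 apart in y, from -115 to 70; clear side wall at y = -234, top z = 170, x -95 to 145; column and controller behind the track at y above 235
- guard (a joint): the guard's slide along the station's y, m: 0 fully shut, 0.39 fully open (to the left, +y), a stop at each end; starts 0 to 0.05. It stays where left; friction about 1.5 N. An upright amber panel in an aluminium frame, 400 mm wide, 8 mm thick, z = 37 to 190 in the station's frame; shut it covers y = -215 to 185, fully open it leaves y = -215 to 175 free
- guard_handle (a point): centre of the top face of the guard's pull, 207 mm above the table: an upright black bar 18 mm wide (station y), 22 mm deep (x), 75 mm tall, its axis 37 mm in front of the panel (robot's side), 15 mm from the panel's right-hand (-y) end. Pinch its upper part from above, a finger on either side in y. The panel's top is 17 mm lower than this point
- head: the marking head, a slim black beam fixed over the blanks: 60 mm deep (x), 420 long (y), 90 tall, axes as the station's, origin at the centre of its underside, 200 mm above the table, 170 above the bed; a lens of radius 22 mm hangs 15 mm lower at y = -62 mm; at y = 140 to 300 a housing, 120 deep behind it. The blanks lie under it: reach them from the robot's side, the tool leaning about 35 degrees
- head_lip (a point): middle of the head's lower front edge (the edge runs along the station's y); the blanks' centres lie about 25 mm further in (+x) than this edge and 170 mm lower
- short: the short blank: like the others, but 30 mm long (its x), 18 mm wide (its y), 22 mm tall; 65 to 135 g. Origin at the centre of its underside; it lies flat on the bed, length roughly along the station's x (within 0.15 rad)
- blank_a: brass bar blank 48 mm long (its x), 18 mm wide (its y), 22 mm tall, full length, two dark hole marks on top; origin at the centre of its underside. It lies flat on the bed with its length roughly along the station's x (within 0.15 rad)
- blank_b: brass bar blank 48 mm long (its x), 18 mm wide (its y), 22 mm tall, full length, two dark hole marks on top; origin at the centre of its underside. It lies flat on the bed with its length roughly along the station's x (within 0.15 rad)
- blank_c: brass bar blank 48 mm long (its x), 18 mm wide (its y), 22 mm tall, full length, two dark hole marks on top; origin at the centre of its underside. It lies flat on the bed with its length roughly along the station's x (within 0.15 rad)
- tray: open steel scrap tray, fixed on the table to the right of the station: 150 mm (its x) by 130 mm (its y), 28 mm tall, walls and floor 4 mm thick; origin at the centre of its underside. A small loose spacer ring (28 mm across, 6 mm thick) already lies in it, near its far left (+x, +y) corner
There are look-alikes about, which are no part of the job. What is shaped like the blank_b but green, pink or red is not meant.

How it is judged (in metres and radians):
On the way, in this order (a step that is already met when the one before it is completed fails the run):
1. the guard is fully open (within 25 mm of its stop) with all blanks still on the bed (value of joint guard above 0.365 m and height (world z) of short below 0.05 m and horizontal distance between short and head_lip below 0.2 m), for 0.1 s.
2. the short blank lies in the scrap tray, released, while the guard is open (x of short in the frame of tray between -0.071 and 0.071 m and y of short in the frame of tray between -0.061 and 0.061 m and z of short in the frame of tray below 0.035 m and linear speed of short below 0.02 m/s and contact force between the fingers and short below 0.1 N and value of joint guard above 0.3 m), for 0.2 s.
At the end, for the whole second after the job is handed in: The guard is fully shut (within 6 mm of its stop) and still; the short blank lies at rest inside the scrap tray; each full-length blank lies flat within 12 mm of where it started (value of joint guard below 0.006 m and velocity of joint guard below 0.01 m/s and x of short in the frame of tray between -0.071 and 0.071 m and y of short in the frame of tray between -0.061 and 0.061 m and z of short in the frame of tray below 0.035 m and linear speed of short below 0.02 m/s and distance of each of blank_a, blank_b, blank_c from where it was at the start of the episode below 0.012 m and angle between each of blank_a, blank_b, blank_c's own z axis and vertical below 0.15 rad); the robot touches nothing.
It fails at once if the marking head is bumped (over 10 N) (contact force between any of the arm, the fingers, short and head above 10 N).
It also fails if it takes over 72 s, if anything falls off the work surface, if the arm or the gripper's body presses on something with over 40 N, if the wrist force passes 120 N, or if a joint passes its speed limit or range.

## Robot

A 6-joint arm with a two-finger parallel gripper is mounted at the origin on the work surface. World frame = base frame: x ahead of the robot, y to its left, z up, the work surface at z = 0. Lengths are in mm, angles in rad, forces in N, time in s.
With the tool pointing down it reaches from about 250 to 800 mm from the base axis. Payload 3.9 kg.
Tool frame: the origin (TCP) lies between the finger pads; the fingertips stand 8 mm ahead of it and the grasp point (between the pads) lies 11 mm behind it (tip_reach is the distance from the TCP to the fingertips, in mm); z points along the fingers, y is the line along which they close (so a half turn about z gives the same grasp; the last joint's range is limited). The gripper opens to 85 mm and grips with 20 to 120 N. Pads are 22 mm wide; open, the fingers measure 114 mm over their backs; the gripper's body (76 mm by 85 mm) begins 54 mm behind the grasp point. The pads swing forward as they close: fully open they stand 13 mm farther back than shut.
Start: joints at [-1.249, 0.26, -0.138, 1.173, 0, 1.571], TCP at [166.039, -498.042, 239.304] pointing down, gripper open.
Joint ranges: [-2.78, 2.78], [-0.83, 1.72], [-1.28, 1.37], [-1.9, 2.12], [-1.57, 1.48], [-3.14, 3.14]. Speed limits (rad/s): [2.57, 2.57, 3.14, 3.14, 3.14, 3.14].

## Interface

Orientations are given as a rotation vector (axis times angle).
In Python, from cell import * gives the robot as it stands. The module is installed in compiled form; this text tells all that it offers. Calls block until the motion is done:
- move_pose(position, orientation): joint-space move of the TCP to a pose.
- servo_line(position, frame=None, vel=150, stop_force=None): straight line of the TCP; frame=None keeps the orientation; vel is the mean speed in mm/s. With stop_force (N) it stops when the force on the tool has changed by that much, and returns True; else False.
- movej(angles): joint-space move.
- move_gripper(opening, squeeze=None): finger opening in mm; squeeze is the grip in N (None keeps the last); returns when the fingers have stopped.
- wait(seconds).
- solve_ik(position, orientation): joint angles nearest the present ones, or None.
- camera(name): name is "scene" or "top" or "wrist"; returns (picture, depth): 480x640x3 uint8, red, green, blue; 480x640 float32, mm along the optical axis (not along the pixel's ray), 0 where there is no reading.
- calibration(name): a dict with "fx", "fy", "cx", "cy" (pixels), "R" (3x3) and "t" (3): a world point X has camera coordinates R X + t. Camera axes: x right, y down, z forward; pixel columns grow to the right and rows downward; lengths in mm; the calibration is good to about 2 mm. A picture is of the moment at which its call begins: read the wrist's pose just before it. calibration takes no time and is no camera call; for the wrist camera it gives the pose at the moment of the call.
A pose or a line that the arm cannot do raises IKError and nothing moves.
- hand_in(): hands the job in; it is judged then, once.
Trained networks look in the newest picture that a camera, given by its name, has taken for a name from the list of things; names that differ only in an ending like _2 or _b are one class to them, and where a whole thing is asked for, a point or a joint stands for the part that bears it (a point fixed in the world has none). Each returns a list of dicts, best first, with "conf" (0 to 1); they miss things now and then, are a little off and sometimes report something else, mostly with a low value. They report only what shows in the picture. A call takes as long as a camera call. They do not tell look-alikes from the thing itself.
- regions_of(camera, name): "pixels" (480x640 bool, what is visible of it) and "xy" ([column, row] in pixels, amid what is visible of it).
- spot_point(camera, name): "xy" ([column, row] in pixels: a listed point, or the origin of a listed thing).
Readings, each from a call of its own:
- read_time_s(): time.
- read_joint_pos(): joint angles.
- read_dq(): joint speeds.
- read_joint_efforts(): joint torques, N m.
- read_tcp_pos(): TCP position.
- read_tool_rot(): TCP orientation.
- read_force(): force on the tool from outside, world axes, zero at the start.
- read_moment(): the same for the moment, N m.
- read_grip_width(): finger opening in mm.
- read_grip_force(): force on a finger pad.
Only numpy, scipy, OpenCV 4.12 (cv2) and the standard library are available. Lean on these libraries where they do the work, as an engineer would, in place of code of your own. Each camera call takes 0.05 s, during which the arm holds its last target. There are 200 camera calls.

## Working session

There is one attempt and no reset: what is moved stays moved. The work goes in short steps, each a Python script; the robot and the scene stay as the last script left them, time stands still between calls to the robot, and variables do not carry over. Pictures are saved under pics/ and viewed, at most 10 in all, crops included, and the job is handed in when it is done.

```bash
mkdir -p pics; cat > h.py <<'E'
from cell import *
import numpy as np, cv2
from scipy.spatial.transform import Rotation as Ro
def unproj(cam,px,d,cal=None):
    c=cal or calibration(cam); u,v=px
    p=np.array([(u-c['cx'])/c['fx']*d,(v-c['cy'])/c['fy']*d,d])
    return np.array(c['R']).T@(p-np.array(c['t']))
def onplane(cam,px,z):
    c=calibration(cam);R=np.array(c['R']);t=np.array(c['t'])
    r=R.T@np.array([(px[0]-c['cx'])/c['fx'],(px[1]-c['cy'])/c['fy'],1]);o=-R.T@t
    return o+r*(z-o[2])/r[2]
def cloud(cam,depth):
    c=calibration(cam);v,u=np.mgrid[:480,:640]
    P=np.stack([(u-c['cx'])/c['fx']*depth,(v-c['cy'])/c['fy']*depth,depth],-1)
    return (P-np.array(c['t']))@np.array(c['R'])
E
python3 - <<'E'
from h import *
np.set_printoptions(precision=1,suppress=True)
ims=[]
for n in ['scene','top']:
    im,d=camera(n); np.savez(f'{n}0.npz',im=im,d=d); cv2.imwrite(f'pics/{n}0.png',im[...,::-1])
    P=cloud(n,d)
    for k in ['marker','guard','head','short','blank_a','tray']:
        for r in regions_of(n,k)[:5]:
            m=r['pixels']&(d>0)
            print(n,k,round(r['conf'],2),np.array(r['xy']),m.sum(),np.median(P[m],0) if m.any() else '')
    for k in ['marker','guard_handle','head','head_lip','short','blank_a','tray']:
        for r in spot_point(n,k)[:5]:
            x=np.array(r['xy']);i=x.astype(int).clip(0,[639,479]);print(n,'pt',k,round(r['conf'],2),x,P[i[1],i[0]])
E
```

```text
scene marker 0.66 [147.6 323.4] 64920 [592.5 270.4 140.8]
scene guard 0.97 [226.3 305.8] 9920 [554.1 125.6 130. ]
scene head 0.61 [103.4 287. ] 25740 [597.6 291.2 289.8]
scene blank_a 0.9 [333.4 319.6] 315 [428.7 -31.4  20.5]
scene blank_a 0.79 [361.9 354.9] 302 [344.1  -8.   21. ]
scene blank_a 0.57 [266.3 386.7] 365 [436.7 153.1  20.8]
scene tray 0.67 [404.8 233.4] 3490 [ 457.8 -320.4    5.4]
scene pt marker 0.68 [202.1 295.7] [662.1 103.9  27.2]
scene pt guard_handle 0.87 [311.  222.3] [526.3 -73.5 206.4]
scene pt head 0.87 [185.7 268.7] [592.6 157.8 245.1]
scene pt blank_a 0.63 [272.1 391.5] [422.1 151.2   7.6]
scene pt blank_a 0.53 [331.8 324.8] [428.2 -22.9  15.7]
scene pt blank_a 0.52 [360.5 355.4] [341.5  -4.8  24.2]
scene pt tray 0.77 [403.8 236.7] [ 456.4 -307.9    2.8]
top marker 0.71 [181.8 153.4] 72545 [610.3 133.6  55.6]
top guard 0.87 [205.4 210. ] 6597 [555.   99.2 154. ]
top guard 0.72 [188.2 184.4] 195 [615.9 151.7  53.2]
top head 0.66 [128.8 135.3] 24983 [617.3 157.3 291.3]
top short 0.66 [186.3 181.1] 198 [615.7 151.3  53.1]
top short 0.58 [207.3 210.4] 6511 [555.
[... 288 characters left out ...]

top tray 0.83 [472.4 279.1] 7289 [ 457.6 -320.4    6.3]
top pt marker 0.89 [225.5 157.7] [594.1  41.4 283.1]
top pt guard_handle 0.17 [168.4 153.3] [597.3 106.8 291. ]
top pt head 0.68 [167.1 151.7] [599.4 107.7 291.9]
top pt head 0.41 [328.1 224.6] [523.2 -79.9 210.8]
top pt head_lip 0.58 [206.9 174.3] [592.3  82.1 208. ]
top pt short 0.82 [189.1 184.7] [614.1 147.6  53.6]
top pt blank_a 0.96 [191.2 291.4] [440.9 147.6  25.3]
top pt blank_a 0.9 [302.4 297.4] [429.6 -35.1  25.5]
top pt blank_a 0.73 [290.6 345. ] [352.1 -15.3  23.5]
top pt blank_a 0.71 [219.1 183. ] [615.5  98.8  52.9]
top pt blank_a 0.65 [254.5 181. ] [618.5  41.7  52.7]
top pt tray 0.77 [466.8 278.2] [ 459.3 -310.1    8.1]
```

View pics/top0.png

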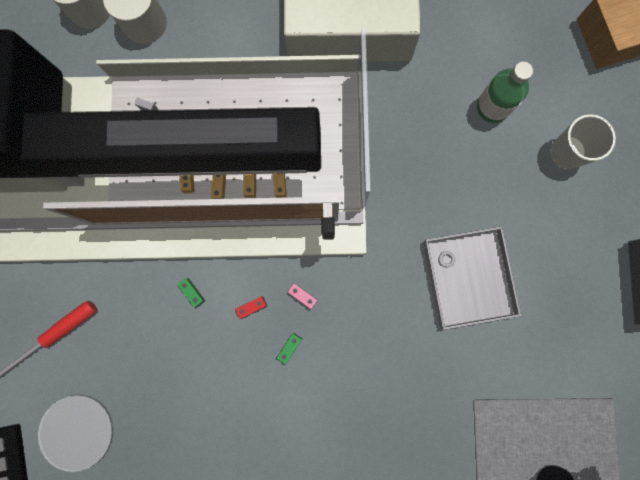

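View pics/scene0.png

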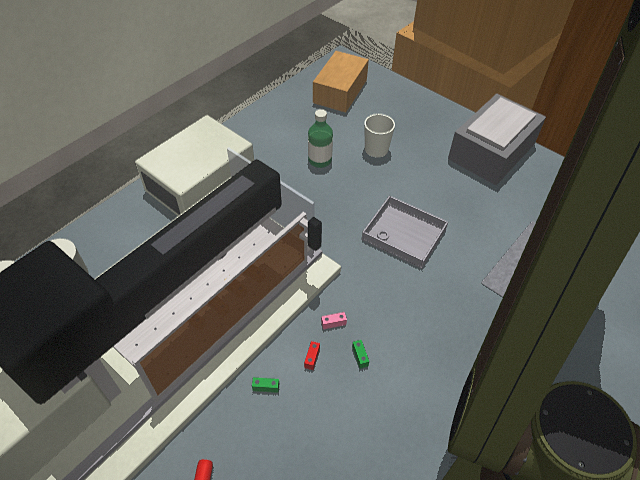

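The top view shows four brass blanks at (186,182), (218,185), (250,184) and (279,184). The leftmost ends higher, so it is the likely short one. The red, pink and green look-alikes lie in front of the track. The tray is at (472,279) with its ring at (446,259), and the guard handle is at (328,222). Next I'll fit the geometry and crop in close.

```bash
python3 - <<'E'
from h import *
np.set_printoptions(precision=1,suppress=True)
z=np.load('top0.npz');im,d=z['im'],z['d'];P=cloud('top',d);v,u=np.mgrid[:480,:640]
cv2.imwrite('pics/crop.png',cv2.resize(im[160:245,170:345],None,fx=4.5,fy=4.5,interpolation=cv2.INTER_CUBIC)[...,::-1])
def fit(m,n):
    Q=P[m][:,:2].astype(np.float32); l=cv2.fitLine(Q,cv2.DIST_HUBER,0,.01,.01).ravel()
    s=(Q-l[2:])@l[:2]; print(n,m.sum(),'yaw',np.arctan(-l[0]/l[1]),'pt',l[2:],'ends',l[2:]+np.outer(np.percentile(s,[.5,99.5]),l[:2]).ravel().reshape(2,2).ravel()[:2],(l[2:]+np.percentile(s,99.5)*l[:2]),'z',np.median(P[m][:,2]))
fit((abs(P[...,2]-190)<5)&(u>45)&(u<325)&(v>195)&(v<215),'panel top')
m=(abs(P[...,2]-207)<5)&(u>310)&(u<345)&(v>195)&(v<240);print('handle',m.sum(),P[m].mean(0),P[m].min(0),P[m].max(0))
# head top front edge
m=(abs(P[...,2]-290)<6)&(u>25)&(u<318)&(v<180)&(v>100)
r=cv2.minAreaRect(P[m][:,:2].astype(np.float32));print('head top',r)
# head front bottom edge approx: for each column, last row where z>200 
# tray
m=(P[...,2]>22)&(P[...,2]<34)&(u>415)&(u<530)&(v>220)&(v<335)
r=cv2.minAreaRect(P[m][:,:2].astype(np.float32));print('tray',r,m.sum())
# blanks
hsv=cv2.cvtColor(im,cv2.COLOR_RGB2HSV)
m=((P[...,2]>46)&(P[...,2]<60)&(v>165)&(v<203)&(u>170)&(u<300)).astype(np.uint8)
n,l,s,c=cv2.connectedComponentsWithStats(m)
for i in range(1,n):
    if s[i,4]>30:
        Q=P[l==i];print(s[i],cv2.minAreaRect(Q[:,:2].astype(np.float32)),Q.mean(0))
m=(abs(P[...,2]-30)<3)&(u<365)&(v>100)&(v<260);
if m.any(): print('bed',P[m].min(0),P[m].max(0))
E
```

```text
panel top 1891 yaw 0.011677341 pt [557.  113.1] ends [554.8 301.1] [559.2 -74.4] z 191.52946569721928
handle 228 [522.3 -79.1 208.2] [511.8 -87.9 203.2] [533.3 -70.6 211.9]
head top ((626.599609375, 106.57109069824219), (349.846923828125, 74.41134643554688), 89.7845230102539)
tray ((460.0731506347656, -315.2144775390625), (149.9990234375, 130.81385803222656), 9.218059539794922) 1028
[273 173  13  24 254] ((612.6857299804688, 0.9012899398803711), (36.40675735473633, 18.11212730407715), 3.9746172428131104) [612.3   0.7  53.4]
[180 175  12  17 193] ((617.1402587890625, 154.2008819580078), (26.613304138183594, 18.200105667114258), 2.8190343379974365) [616.3 153.5  53.1]
[211 175  13  24 279] ((610.2680053710938, 102.43141174316406), (18.51246452331543, 39.01520538330078), 86.53672790527344) [609.8 101.9  53.4]
[243 174  12  22 259] ((612.5518188476562, 50.5548210144043), (18.626846313476562, 35.07579803466797), 89.55450439453125) [612.3  50.3  53.6]
bed [ 497.6 -136.7   27. ] [767.4 469.3  33. ]
```

View pics/crop.png

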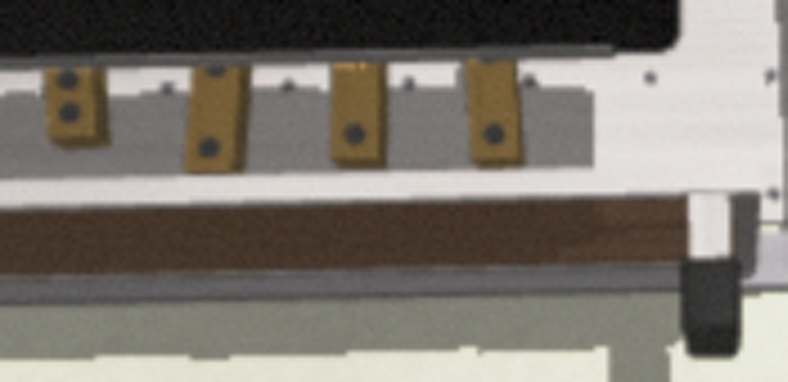

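The crop confirms it: the leftmost blank is short, with its holes close together. It lies at about (619, 154) in world coordinates. The station yaw is about 0.012, and the measured handle top at (522, -79, 208) fits the given sizes. Next is opening the guard.

```bash
cat >> h.py <<'E'
def ori(yaw,lean):
    "tool pointing down, tips leaning outward along yaw; y across; choose flip nearest present"
    z=np.array([np.sin(lean)*np.cos(yaw),np.sin(lean)*np.sin(yaw),-np.cos(lean)])
    y=np.array([-np.sin(yaw),np.cos(yaw),0])
    return [Ro.from_matrix(np.c_[np.cross(s*y,z),s*y,z]).as_rotvec() for s in (1,-1)]
def best(p,yaw,lean):
    q0=np.array(read_joint_pos());c=[]
    for o in ori(yaw,lean):
        q=solve_ik(list(p),list(o))
        if q is not None:c.append((np.abs(np.array(q)-q0).max(),list(o)))
    return min(c,key=lambda a:a[0])[1]
PSI=0.0117
YD=np.array([-np.sin(PSI),np.cos(PSI),0]); XD=np.array([np.cos(PSI),np.sin(PSI),0])
E
python3 - <<'E'
from h import *
np.set_printoptions(precision=2,suppress=True)
p=np.array([522.3,-79.1,183.]); L=0.25
pre=p+[-45,0,110]
o=best(pre,PSI,L); print(o,solve_ik(list(p+400*YD),o))
move_gripper(60); move_pose(list(pre),o)
servo_line(list(p+[0,0,60]),vel=200); print('contact',servo_line(list(p),vel=100,stop_force=15))
move_gripper(10,squeeze=40); print('w',read_grip_width(),read_grip_force(),read_tcp_pos(),read_force())
print('stop',servo_line(list(p+415*YD),vel=130,stop_force=12)); print(read_tcp_pos(),read_force(),read_time_s())
E
```

```text
[np.float64(-3.1155811136615608), np.float64(-0.018226357432566908), np.float64(-0.3914887703480421)] [ 0.63  0.29 -0.28  0.79 -0.14 -2.54]
contact False
w 17.64039373676305 39.99880135059357 [522.69 -79.16 183.69] [-1.06  0.47  4.58]Traceback (most recent call last):
  File "<stdin>", line 9, in <module>
cell.IKError: the arm cannot follow that straight line within its joint ranges
```

```bash
python3 - <<'E'
from h import *
np.set_printoptions(precision=2,suppress=True)
p=np.array([522.3,-79.1,183.])
print(read_joint_pos(),read_time_s())
for L in (0.25,0.0,.35):
  for o in ori(PSI,L):
    for s in (0,100,200,300,350,400,415): 
        q=solve_ik(list(p+s*YD),list(o)); print(L,s,q)
E
```

```text
[-0.18  0.13 -0.49  0.7   0.05  2.96] 5.35
0.25 0 [-0.18  0.13 -0.5   0.7   0.05 -0.18]
0.25 100 [ 0.05  0.12 -0.51  0.69 -0.01  0.03]
0.25 200 [ 0.26  0.14 -0.48  0.7  -0.06  0.25]
0.25 300 [ 0.46  0.2  -0.4   0.74 -0.11  0.44]
0.25 350 [ 0.55  0.24 -0.35  0.76 -0.13  0.52]
0.25 400 [ 0.63  0.29 -0.28  0.79 -0.14  0.6 ]
0.25 415 [ 0.65  0.31 -0.26  0.8  -0.15  0.62]
0.25 0 [-0.18  0.13 -0.5   0.7   0.05  2.96]
0.25 100 [ 0.05  0.12 -0.51  0.69 -0.01 -3.11]
0.25 200 [ 0.26  0.14 -0.48  0.7  -0.06 -2.9 ]
0.25 300 [ 0.46  0.2  -0.4   0.74 -0.11 -2.7 ]
0.25 350 [ 0.55  0.24 -0.35  0.76 -0.13 -2.62]
0.25 400 [ 0.63  0.29 -0.28  0.79 -0.14 -2.54]
0.25 415 [ 0.65  0.31 -0.26  0.8  -0.15 -2.52]
0.0 0 [-0.15  0.3  -0.24  1.04  0.   -0.16]
0.0 100 [ 0.04  0.28 -0.25  1.03  0.    0.03]
0.0 200 [ 0.23  0.31 -0.23  1.04  0.    0.22]
0.0 300 [ 0.4   0.35 -0.15  1.07  0.    0.39]
0.0 350 [ 0.48  0.39 -0.1   1.08  0.    0.47]
0.0 400 [ 0.55  0.43 -0.03  1.11  0.    0.54]
0.0 415 [ 0.58  0.44 -0.01  1.12  0.    0.56]
0.0 0 [-0.15  0.3  -0.24  1.04  0.    2.98]
0.0 100 [ 0.04  0.28 -0.25  1.03  0.   
[... 190 characters left out ...]

0.0 415 [ 0.58  0.44 -0.01  1.12  0.   -2.58]
0.35 0 [-0.19  0.08 -0.6   0.55  0.07 -0.19]
0.35 100 [ 0.05  0.06 -0.62  0.54 -0.01  0.03]
0.35 200 [ 0.28  0.09 -0.58  0.56 -0.09  0.25]
0.35 300 [ 0.49  0.15 -0.5   0.6  -0.16  0.45]
0.35 350 [ 0.58  0.2  -0.45  0.63 -0.19  0.54]
0.35 400 [ 0.66  0.25 -0.38  0.67 -0.21  0.62]
0.35 415 [ 0.68  0.26 -0.36  0.68 -0.22  0.64]
0.35 0 [-0.19  0.08 -0.6   0.55  0.07  2.95]
0.35 100 [ 0.05  0.06 -0.62  0.54 -0.01 -3.11]
0.35 200 [ 0.28  0.09 -0.58  0.56 -0.09 -2.89]
0.35 300 [ 0.49  0.15 -0.5   0.6  -0.16 -2.69]
0.35 350 [ 0.58  0.2  -0.45  0.63 -0.19 -2.6 ]
0.35 400 [ 0.66  0.25 -0.38  0.67 -0.21 -2.52]
0.35 415 [ 0.68  0.26 -0.36  0.68 -0.22 -2.5 ]
```

The wrist picked the flip whose last joint runs into its limit. I'll release, go up, turn to the s=+1 flip (j6 near 0) and use that from now on.

```bash
cat >> h.py <<'E'
def best(p,yaw,lean): return list(ori(yaw,lean)[0])
E
python3 - <<'E'
from h import *
np.set_printoptions(precision=2,suppress=True)
p=np.array([522.3,-79.1,183.]); L=0.25
move_gripper(60); servo_line(list(p+[0,0,60]),vel=200); pre=p+[-45,0,110]; servo_line(list(pre),vel=250)
move_pose(list(pre),best(pre,PSI,L))
servo_line(list(p+[0,0,60]),vel=200); print('contact',servo_line(list(p),vel=100,stop_force=15))
move_gripper(10,squeeze=40); print('w',read_grip_width(),read_tcp_pos(),read_force())
print('stop',servo_line(list(p+415*YD),vel=130,stop_force=12)); print(read_tcp_pos(),read_force(),read_time_s())
E
```

```text
contact False
w 17.189751761323283 [522.71 -79.19 183.7 ] [-2.09 -0.6   3.68]
stop True
[518.59 287.76 183.72] [ 0.81 -3.99  4.55] 13.5
```

```bash
python3 - <<'E'
from h import *
np.set_printoptions(precision=2,suppress=True)
p=np.array(read_tcp_pos())
move_gripper(50); servo_line(list(p+[0,0,60]),vel=200); servo_line(list(p+[-45,0,80]),vel=250)
L=np.radians(35); zt=np.array([np.sin(L)*np.cos(PSI),np.sin(L)*np.sin(PSI),-np.cos(L)])
g=np.array([617,154,46.]); pre=g-150*zt
move_pose(list(pre),best(pre,PSI,L)); print(pre,read_joint_pos(),read_time_s())
c=calibration('wrist'); im,d=camera('wrist'); cv2.imwrite('pics/wrist1.png',im[...,::-1]); P=cloud('wrist',d)
np.savez('w1.npz',im=im,P=P)
for k in ['short','blank_a']:
    for r in regions_of('wrist',k)[:5]:
        m=r['pixels']&(P[...,2]>47)&(P[...,2]<58)
        if m.sum()>20: print(k,round(r['conf'],2),np.array(r['xy']),m.sum(),P[m].mean(0),cv2.minAreaRect(P[m][:,:2].astype(np.float32)))
im,d=camera('top');P=cloud('top',d);v,u=np.mgrid[:480,:640]
m=(abs(P[...,2]-207)<5)&(P[...,0]>505)&(P[...,0]<535)&(P[...,1]>200)&(P[...,1]<360);print('handle',m.sum(),P[m].mean(0))
E
```

```text
[530.97 152.99 168.87] [ 0.4   0.04 -0.83  0.12 -0.22  0.33] 15.5417
short 0.84 [324.8 219.7] 570 [615.7  156.52  52.5 ] ((619.4288940429688, 156.67103576660156), (31.2280330657959, 17.92915153503418), 5.5776495933532715)
blank_a 0.88 [264.9 212.4] 949 [611.02 105.16  52.57] ((614.9087524414062, 104.51388549804688), (18.023406982421875, 49.38311767578125), 86.29766082763672)
blank_a 0.64 [147.5 218. ] 1078 [615.15   5.    52.04] ((618.9104614257812, 3.4603395462036133), (49.202396392822266, 20.079666137695312), 4.356307029724121)
blank_a 0.61 [204.8 219.5] 1004 [615.78  53.94  52.27] ((619.9924926757812, 52.90264892578125), (18.326757431030273, 50.11471176147461), 89.78018951416016)
handle 241 [517.93 285.41 207.88]
```

View pics/wrist1.png

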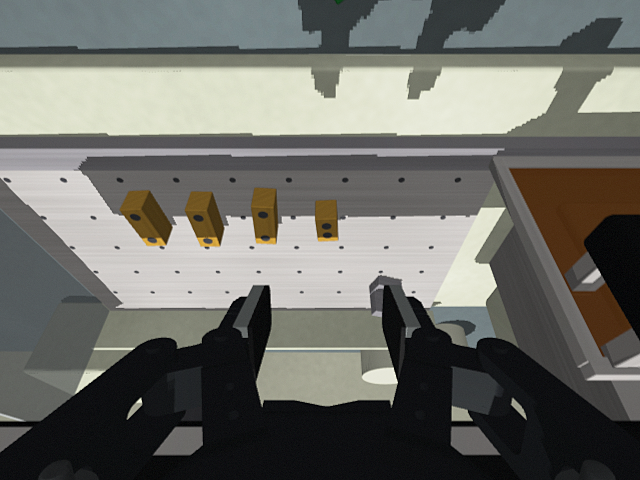

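The wrist view shows the guard open at the right and four blanks in a row. The short one is at (325,220), measuring 31x18 at about (619, 155.5) with a yaw of about 0.08. Now I'll grasp it.

```bash
python3 - <<'E'
from h import *
np.set_printoptions(precision=2,suppress=True)
L=np.radians(35); Y=0.075; zt=np.array([np.sin(L)*np.cos(Y),np.sin(L)*np.sin(Y),-np.cos(L)])
g=np.array([617,155.4,47.]); o=best(g,Y,L)
move_gripper(36); move_pose(list(g-130*zt),o)
servo_line(list(g-25*zt),vel=150); print('contact',servo_line(list(g),vel=40,stop_force=10),read_tcp_pos(),read_force())
move_gripper(5,squeeze=40); print('w',read_grip_width(),read_grip_force(),read_force())
servo_line(list(np.array(read_tcp_pos())-30*zt),vel=60); print('w',read_grip_width(),read_grip_force(),read_force(),read_time_s())
E
```

```text
contact False [616.9  155.34  46.74] [-0.11 -1.    0.25]
w 16.7883451141518 40.02417504787445 [-1.06  0.17  2.2 ]
w 17.074592166161587 39.8019540309906 [-1.07 -0.14 -0.47] 18.85
```

```bash
python3 - <<'E'
from h import *
np.set_printoptions(precision=2,suppress=True)
L=np.radians(35); Y=0.075; zt=np.array([np.sin(L)*np.cos(Y),np.sin(L)*np.sin(Y),-np.cos(L)])
servo_line(list(np.array(read_tcp_pos())-140*zt),vel=200); print(read_tcp_pos(),read_grip_width())
t=np.array([445,-325,23.]); o=best(t,-0.5,L)
a=t+[-20,0,170]; move_pose(list(a),o); print(read_grip_width(),read_time_s())
servo_line(list(t+[0,0,25]),vel=180); print('contact',servo_line(list(t-[0,0,2]),vel=30,stop_force=5),read_tcp_pos())
move_gripper(38); wait(.2); zt=Ro.from_rotvec(o).as_matrix()[:,2]
servo_line(list(np.array(read_tcp_pos())-150*zt),vel=180)
im,d=camera('top');P=cloud('top',d); cv2.imwrite('pics/tray.png',cv2.resize(im[100:350,150:550],None,fx=2,fy=2)[...,::-1])
for r in regions_of('top','short')[:4]:
    m=r['pixels']&(d>0); print(round(r['conf'],2),r['xy'],np.median(P[m],0))
print(read_time_s())
E
```

```text
[519.82 148.14 186.46] 16.78971736691013
16.54554834548796 21.45
contact True [ 444.62 -324.73   21.24]
0.63 [479.6, 286.6] [ 446.87 -323.55   27.09]
0.41 [54.0, 218.6] [551.31 292.21 157.98]
24.875
```

View pics/tray.png

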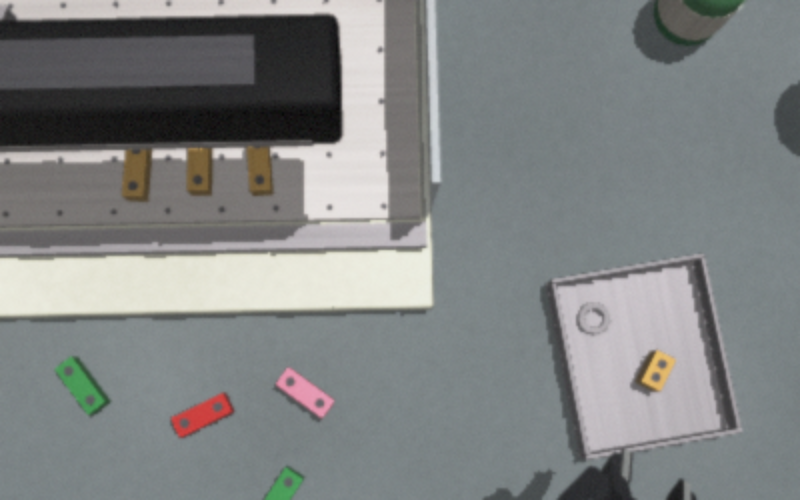

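The short blank lies flat in the tray (crop pixel (658,370), top at z≈27), and the other three haven't moved. Now to shut the guard.

```bash
python3 - <<'E'
from h import *
np.set_printoptions(precision=2,suppress=True)
p=np.array([518.4,287.,183.]); L=0.25; pre=p+[-60,0,110]
q=np.array(read_tcp_pos()); servo_line(list(q+[0,0,100]),vel=250)
move_pose(list(pre),best(pre,PSI,L)); move_gripper(55)
servo_line(list(p+[0,0,60]),vel=200); print('contact',servo_line(list(p),vel=100,stop_force=15))
move_gripper(10,squeeze=40); q=np.array(read_tcp_pos());print('w',read_grip_width(),q)
print('stop',servo_line(list(q-360*YD),vel=130,stop_force=15),read_tcp_pos())
print('stop',servo_line(list(q-410*YD),vel=40,stop_force=15)); e=np.array(read_tcp_pos());print(e,read_force(),e-q)
move_gripper(55); servo_line(list(e+[0,0,60]),vel=200); servo_line(list(e+[-80,0,110]),vel=200); wait(.3)
im,d=camera('top');P=cloud('top',d); cv2.imwrite('pics/end.png',im[...,::-1])
m=(abs(P[...,2]-207)<5)&(P[...,0]>508)&(P[...,0]<540)&(P[...,1]>-130)&(P[...,1]<-60);print('handle',m.sum(),P[m].mean(0),read_time_s())
E
```

```text
contact False
w 17.275878253480762 [518.8  287.35 183.85]
stop False [522.83 -72.63 183.86]
stop True
[ 523.13 -102.12  183.87] [-0.33  3.67  4.1 ] [   4.33 -389.48    0.02]
handle 225 [ 522.86 -101.64  208.13] 35.1333
```

View pics/end.png

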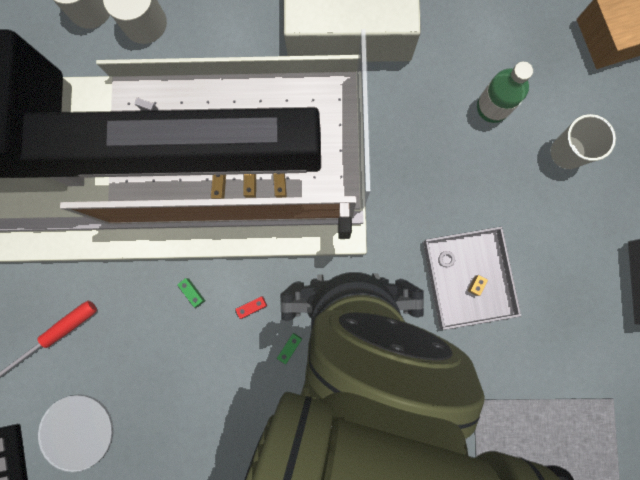

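The guard travelled 389.5 mm between its stops, so it is shut (handle at (345,225)). The short blank is in the tray at (479,286), the other three are in place at columns 218, 250 and 279, and the arm is clear.

```bash
python3 -c "
from h import *
print(hand_in())"
```

```text
the job is handed in; nothing more can be done
None
```

I opened the guard, laid the short blank in the scrap tray, shut the guard again and handed the job in after about 35 s of the 72 s; the hand-in gave no verdict, but the last picture showed the guard shut and the other three blanks in place.

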